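Draw the rolling pin out of its hooded box

ROBOT

A 6-joint arm with a two-finger parallel gripper is mounted at the origin on a cart in front of the work surface, level with it; the furniture and walls round the work are solid. World frame = base frame: x ahead of the robot, y to its left, z up, the work surface at z = 0. Lengths are in mm, angles in degrees, forces in N, time in s.
With the tool pointing down it reaches from about 300 to 850 mm from the base axis. Payload 4.2 kg.
Tool frame: the origin (TCP) lies on the centre line of the jaws, within the pads' length; the fingertips stand 14 mm ahead of it and the grasp point (between the pads) lies 5 mm behind it (env.finger_overhang is the z of the fingertips in the tool frame, in mm); z points along the fingers, y is the line along which they close (so a half turn about z gives the same grasp; the last joint's range is limited). The gripper opens to 91 mm and grips with 3 to 60 N. Pads are 32 mm wide; open, the fingers measure 118 mm over their backs; the gripper's body (76 mm by 178 mm) begins 60 mm behind the grasp point.
Start: joints at [44.92, 18.312, 89.639, -0, 72.044, -1.146], TCP at [398.963, 414.09, 227.976] pointing down, gripper open.
Joint ranges: [-177.97, 177.97], [-48.28, 115.42], [12.27, 149.76], [-77.06, 257.06], [2.81, 150.46], [-146.56, 146.56]. Speed limits (degrees/s): [147.25, 147.25, 180, 180, 180, 180].

INTERFACE

Orientations are given as [roll, pitch, yaw] about the fixed x, y, z axes, in that order (R = Rz(yaw) Ry(pitch) Rx(roll)).
In Python, from workcell import sensors, viewer, env gives the robot as it stands. The module is installed in compiled form; this text tells all that it offers.
- The arm moves only by the tool step_arm, never from a script. Its argument "plan" is one flat list of numbers, 6 for each row, row after row: the shift along the tool's x, y, z in cm, then the turn, a rotation vector about the tool's x, y, z in rad. In form: [x, y, z, wx, wy, wz, x, y, z, wx, wy, wz, ...]. A call has 1 to 5 rows; each row shifts and turns the commanded pose from where the row before left it, along the tool's axes as they then stand; what a row does not reach is not made up. A row lasts 1/12 s, in which the tool goes at most 41.7 mm and 7.16 degrees, less where a joint would pass 70% of its speed; a pose out of reach is approached as far as the arm can. A call is refused whole if a number of a shift passes 4.17 or a number of a turn 0.125, either way. A call with a gripper value outside its range is refused whole. "hand" is the finger opening in cm, from 0 to 9.12, set as the call begins (left out, the last holds). The fingers move at their own pace and stop on an object; "newtons" is the grip in N (left out, the last holds). Time passes only in rows, so rows that do not move let the fingers close. It gives the time, the measured TCP pose, the force, the opening and the grip force at its end, in the units of the state.
- sensors.state(): the state, without advancing time (a new reading comes with each control period).
- viewer.grab_frame(name): name is "scene" or "side" or "wrist"; returns a dict with "img" (400x640x3 uint8, red, green, blue), "fx", "fy", "cx", "cy" (pixels), "k1" (the pictures are not rectified: a ray, as slopes to the right and down, at radius r is drawn at 1 + k1 r^2 times it, then the intrinsics apply), "position" and "attitude" of the camera in the world. Camera axes: x right, y down, z forward; pixel columns grow to the right and rows downward; lengths in mm; the calibration is good to about 2 mm. A picture is of the moment at which its call begins. There is no depth.
- env.job_done(): hands the job in; it is judged then, once.
Trained networks look in a picture, given as the dict that the camera call returned (one of the last four; its "shot" number tells which), for a name from the list of things; names that differ only in an ending like _2 or _b are one class to them, and where a whole thing is asked for, a point or a joint stands for the part that bears it (a point fixed in the world has none). Each returns a list of dicts, best first, with "score" (0 to 1); they miss things now and then, are a little off and sometimes report something else, mostly with a low value. They report only what shows in the picture. A call takes as long as a camera call.
- viewer.boxes_of(name, picture): "location" ([column, row] in pixels, amid what is visible of it).
- viewer.pinpoint(name, picture): "location" ([column, row] in pixels: a listed point, or the origin of a listed thing).
The state is a dict: "time_s": time; "qpos": joint angles; "qvel": joint speeds; "effort": joint torques, N m; "ee_pos": TCP position; "ee_rot": TCP orientation; "force": force on the tool from outside, world axes, zero at the start; "torque": the same for the moment, N m; "gripper_width": finger opening in mm; "gripper_force": force on a finger pad.
Only numpy, scipy, OpenCV 4.12 (cv2) and the standard library are available. Lean on these libraries where they do the work, as an engineer would, in place of code of your own. Each camera call takes 0.05 s, during which the arm holds its last target. There are 200 camera calls.

TASK

The rolling pin lies in its dark wooden box with one end under the fixed hood, and it is too long for the mouth to be lifted straight out. Grip it through the mouth, raise the end in the open so the pin slants, draw it out from under the hood, then hold it level in the gripper, the whole pin a good 10 cm above the top of the hood. Finish still holding it there, still, touching nothing else, and leave the tin, the pepper mill and the cups where they stand.

Things in the scene. Friction and masses are not known exactly. Their poses are not given: they have to be found in the camera images.
- rolling_pin: Loose rolling pin, 260 mm long, 0.2 to 0.33 kg: pale wooden barrel 36 mm in diameter (x from -80 to +80), at each end a blue handle 16 mm in diameter (to x = +-130). Origin at its centre, x axis along the pin towards the end in the open. Starts level, parallel to the box, on two rails (tops 20 mm above the worktop), its centre 34.6 mm above the worktop and within 8 mm of the box's middle.
- pin_box: Dark wooden box, fixed. Origin at the centre of its underside, x from hooded to open end. 300 mm long (x), 146 mm wide (y), walls 8 mm, floor 6 mm. A fixed hood covers x = -150 to -32: underside 92, top 98 mm above the worktop. From x = -32 to +142 its mouth is open: side walls 58 mm high, end wall (x = +142 to +150) 80 mm high. Inside, two 10 mm round rails along x at y = +-12 mm.
- pin_tail (a point): Centre of the end face of the pin's handle that starts under the hood (pin x = -130).
- pin_head (a point): Centre of the end face of the pin's other handle (pin x = +130).
- tea_tin: Bystander: loose green tea tin with a cream lid, 69 mm in diameter, 89 mm high, origin at the centre of its underside.
- pepper_mill: Bystander: loose dark wooden pepper mill, 58 mm in diameter, 170 mm high, origin at the centre of its underside.
- espresso_a: Bystander: loose espresso cup with a green band, 63 x 88 x 51 mm, standing on the walnut tray, origin at the centre of its underside.
- espresso_b: Bystander: the other espresso cup with a green band, the same size, standing on the walnut tray, origin at the centre of its underside.

How it is judged:
By the outcome, as a careful person would: the job done as asked, in the order asked, and still so for the second after the job is handed in, while the arm keeps its last pose, push and grip.
It also fails if it takes over 35 s, if anything falls off the work surface, if the arm or the gripper's body presses on something with over 40 N, if the wrist force passes 120 N, or if a joint passes its speed limit or range.

## Working session

There is one attempt and no reset: what is moved stays moved. The work goes in short steps, Python scripts to look and compute and a tool call to move; the robot and the scene stay as the last step left them, time stands still between calls to the robot, and variables do not carry over. Pictures are saved under pics/ and viewed, at most 10 in all, crops included, and the job is handed in when it is done.

Besides the shell and the picture viewer there is one more tool, called after ">>>" as a command line: name --argument value ..., lists and objects as JSON in quotes. step_arm: Moves the arm, as the interface text tells. Its arguments: {"type":"object","properties":{"plan":{"type":"array","items":{"type":"number"}},"hand":{"type":"number"},"newtons":{"type":"number"}},"required":["plan"]}

```bash
mkdir -p pics
cat > h.py <<'E'
import numpy as np, cv2
from scipy.spatial.transform import Rotation as R
from workcell import sensors, viewer, env
def Rm(a):
    a=np.array(a,float)
    return a if a.shape==(3,3) else R.from_euler('xyz',a,degrees=True).as_matrix()
def ray(p,uv):
    K=np.array([[p['fx'],0,p['cx']],[0,p['fy'],p['cy']],[0,0,1.]])
    u=cv2.undistortPoints(np.array([[uv]],float),K,np.array([p['k1'],0,0,0.]))[0,0]
    return np.array(p['position'],float),Rm(p['attitude'])@np.array([u[0],u[1],1])
def onz(p,uv,z):
    o,d=ray(p,uv); return o+d*(z-o[2])/d[2]
def save(p,n): cv2.imwrite('pics/'+n+'.png',p['img'][:,:,::-1])
E
python3 - <<'E'
from h import *
for c in ['scene','side']:
    p=viewer.grab_frame(c); save(p,c+'0'); print(c,p['position'],p['attitude'],p['fx'],p['k1'])
    for n,z in [('rolling_pin',34.6),('pin_box',0),('pin_head',34.6),('tea_tin',0),('pepper_mill',0),('espresso_a',10)]:
        for r in viewer.pinpoint(n,p)[:2]: print(n,np.round(r['location']),round(r['score'],2),onz(p,r['location'],z).round())
print(sensors.state())
E
```

```text
scene [ -70.8098636  -423.89573083 1001.20074381] [-136.6777538     0.1372761   -46.64741397] 432.93039051769347 -0.08537201631008975
rolling_pin [366. 247.] 0.65 [533. -10.  35.]
pin_box [368. 257.] 0.69 [533. -21.   0.]
pin_head [324. 232.] 0.74 [493. 112.  35.]
tea_tin [295. 159.] 0.9 [679. 427.   0.]
pepper_mill [321. 176.] 0.73 [680. 300.   0.]
espresso_a [268. 189.] 0.74 [511. 377.  10.]
espresso_a [243. 173.] 0.72 [506. 493.  10.]
side [-181.65953695 -315.45025068  909.04646243] [-1.34087034e+02  3.82845237e-02 -5.78068259e+01] 442.53960826831116 -0.01114124309729025
rolling_pin [372. 238.] 0.71 [525. -14.  35.]
pin_box [373. 243.] 0.93 [539. -13.  -0.]
pin_box [374. 237.] 0.72 [558.  -5.   0.]
pin_head [326. 229.] 0.96 [487. 106.  35.]
pin_head [307. 172.] 0.23 [653. 278.  35.]
tea_tin [270. 159.] 0.86 [677. 440.  -0.]
tea_tin [309. 175.] 0.32 [679. 288.   0.]
pepper_mill [308. 174.] 0.82 [682. 292.   0.]
espresso_a [222. 184.] 0.91 [496. 481.  10.]
{'time_s': 0.7, 'qpos': array([ 4.49189683e+01,  1.83109431e+01,  8.96380730e+01,  1.52533525e-03,
        7.20421228e+01, -1.14666403e+00]), 'qvel': array([-0.00398287,  0.10865733, -0.01835074, -0.047345  , -0.02796429,
        0.01126334]), 'effort': array([-3.83594415e-04, -4.12221873e+01, -2.32192630e+01,  7.24721001e-02,
        3.76252527e-02, -1.03206992e-05]), 'ee_pos': array([398.97624835, 414.10132896, 227.99182163]), 'ee_rot': array([ 1.79991112e+02, -1.27348335e-03,  1.36065162e+02]), 'force': array([-0.16913714, -0.72312952,  0.19275572]), 'torque': array([-0.05016876,  0.0169794 , -0.00436106]), 'gripper_force': 0.0, 'gripper_width': 91.19604885281933}
```

View pics/scene0.png

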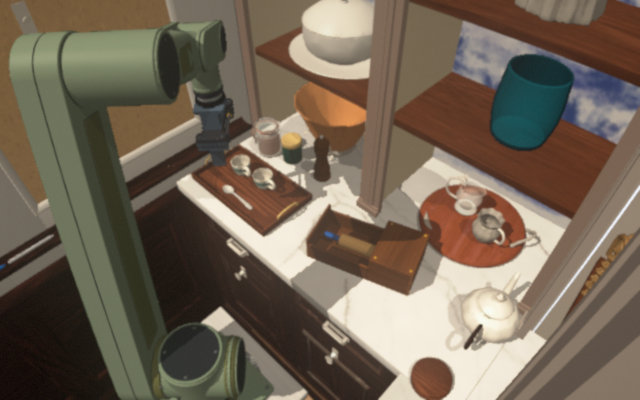

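Run:
```python
from h import *
print(Rm([1,2,3])[0], Rm(sensors.state()['ee_rot']).round(3))
p=viewer.grab_frame('wrist'); s=sensors.state()
RT=Rm(s['ee_rot']); print('cam in tool',RT.T@(np.array(p['position'])-s['ee_pos']), (RT.T@Rm(p['attitude'])).round(2), p['fx'])
```

```text
[ 0.9980212  -0.05171974  0.03575975] [[-0.72   0.694  0.   ]
 [ 0.694  0.72   0.   ]
 [ 0.     0.    -1.   ]]
cam in tool [  65.44480613   -0.2612016  -156.16896639] [[ 0.   -0.97 -0.24]
 [ 1.    0.    0.  ]
 [-0.   -0.24  0.97]] 344.05976576390583
```

The box's hood is toward -y (right in the picture, about (405,250)) and its open end toward +y, with the pin visible at (325-370,235-245). An upright post stands behind the box at (372,208). The two pictures agree to about 1 cm, so I'm moving above the mouth.

>>> step_arm --plan '[-3.4,-1.8,-0.4,0,0,0,-3.4,-1.8,-0.4,0,0,0,-3.4,-1.8,-0.4,0,0,0,-3.4,-1.8,-0.4,0,0,0,-3.4,-1.8,-0.4,0,0,0]' --hand 6.2 --newtons 50

```text
time_s: 1.17
ee_pos: [459.1, 229.7, 248.3]
ee_rot: [180.0, 0.0, 136.1]
force: [1.2, 0.1, 0.0]
gripper_width: 63.2
gripper_force: 0.0
```

>>> step_arm --plan '[-3.4,-1.8,0,0,0,0,-3.4,-1.8,0,0,0,0,-3.4,-1.8,0,0,0,0,-3.4,-1.8,0,0,0,0,-3.4,-1.8,0,0,0,0]'

```text
time_s: 1.58
ee_pos: [519.2, 46.7, 248.2]
ee_rot: [180.0, 0.0, 136.1]
force: [0.7, 0.4, -0.0]
gripper_width: 62.2
gripper_force: 0.0
```

>>> step_arm --plan '[0,0,0,0,0,0.122,0,0,0,0,0,0.122,0,0,0,0,0,0.122,0,0,0,0,0,0.122,0,0,0,0,0,0]'

```text
time_s: 2.0
ee_pos: [519.0, 48.4, 248.0]
ee_rot: [180.0, -0.0, 108.0]
force: [-0.4, -0.1, -0.1]
gripper_width: 62.4
gripper_force: 0.0
```

Run:
```python
from h import *
s=sensors.state(); print(s['time_s'],s['ee_pos'],s['ee_rot'],s['gripper_width'],s['force'])
p=viewer.grab_frame('wrist'); save(p,'w1')
for n,z in [('rolling_pin',34.6),('pin_box',0),('pin_head',34.6)]:
    for r in viewer.pinpoint(n,p)[:2]: print(n,np.round(r['location']),round(r['score'],2),onz(p,r['location'],z).round())
```

```text
2.0 [518.98625973  48.35708637 248.00752875] [ 1.79985176e+02 -4.27092354e-03  1.07965818e+02] 62.43938414820199 [-0.4358674  -0.10737017 -0.10988004]
rolling_pin [313. 234.] 0.65 [530. -14.  35.]
pin_head [313. 115.] 0.9 [490. 111.  35.]
```

View pics/w1.png

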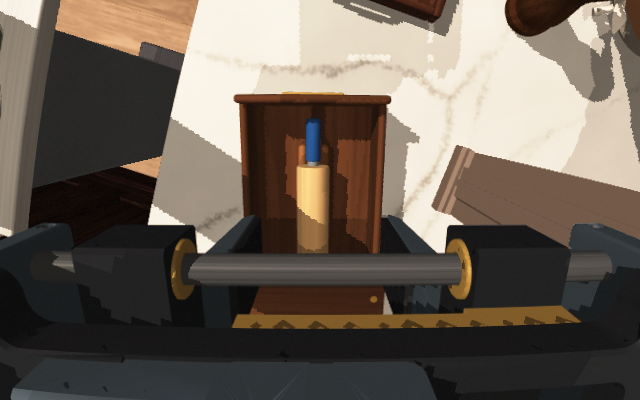

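The wrist view shows the box square to the image. The blue handle tip is at (313,119), the barrel shoulder at (313,165), the end wall's top at row 97 (columns 237-390), and the post's foot at about (435-465,147-210).

Run:
```python
from h import *
s=sensors.state(); p=viewer.grab_frame('wrist'); RT=Rm(s['ee_rot'])
for n,uv,z in [('tip',(313.5,119),37),('shoulder',(313,165),45),('barrel',(313,250),45),('wallL',(237,99),80),('wallR',(390,99),80),('postA',(434,209),0),('postB',(460,147),0)]:
    w=onz(p,uv,z); print(n,w.round(1),(RT.T@(w-s['ee_pos'])).round(1))
# refine with barrel mask
im=cv2.cvtColor(p['img'],cv2.COLOR_RGB2HSV)
for r in (175,200,225,245):
    v=p['img'][r].astype(int); m=np.where((v[:,0]>150)&(v[:,0]-v[:,2]>50))[0]; m=m[(m>280)&(m<345)]
    w=onz(p,((m.min()+m.max())/2,r),40); print(r,m.min(),m.max(),(RT.T@(w-s['ee_pos'])).round(1))
```

```text
tip [491.9 107.7  37. ] [ 64.6  -7.2 211. ]
shoulder [506.1  62.8  45. ] [ 17.4  -7.7 203. ]
barrel [535.5 -27.5  45. ] [-77.5  -8.1 203. ]
wallL [420.6 103.5  80. ] [ 82.9 -76.2 168. ]
wallR [553.3 147.3  80. ] [ 82.9  63.5 168. ]
postA [664.6  52.2   0. ] [-42.2 139.4 248. ]
postB [665.1 132.2   0. ] [ 33.6 165.  248. ]
175 296 324 [  6.  -11.1 208. ]
200 296 324 [-21.5 -11.2 208. ]
225 306 317 [-49.9  -9.7 208. ]
245 305 316 [-73.5 -11.  208. ]
```

>>> step_arm --plan '[-1.7,-0.4,0,0,0,0,-1.7,-0.35,0,0,0,0,0,0,3.5,0,0,0,0,0,3.5,0,0,0,0,0,3.5,0,0,0]'

```text
time_s: 2.67
ee_pos: [522.8, 13.7, 142.5]
ee_rot: [179.9, 0.0, 108.2]
force: [0.1, 0.6, -0.1]
gripper_width: 62.0
gripper_force: 0.0
```

>>> step_arm --plan '[0,0,3,0,0,0,0,0,1.5,0,0,0,0,0,0,0,0,0]'

```text
time_s: 2.92
ee_pos: [519.6, 14.0, 94.4]
ee_rot: [-179.6, -0.1, 108.2]
force: [-0.8, -0.4, -0.6]
gripper_width: 61.8
gripper_force: 0.0
```

Run:
```python
from h import *
s=sensors.state(); print(s['ee_pos'],s['ee_rot'])
RT=Rm(s['ee_rot'])
p=viewer.grab_frame('wrist'); save(p,'w2')
for n,z in [('pin_head',34.6)]:
    for r in viewer.pinpoint(n,p)[:2]: print(n,np.round(r['location']),round(r['score'],2),(RT.T@(onz(p,r['location'],z)-s['ee_pos'])).round(1))
```

```text
[519.63749069  13.96826344  94.43182718] [-1.79564694e+02 -1.42519093e-01  1.08180333e+02]
pin_head [325.  60.] 0.66 [99.5  2.6 60.1]
```

View pics/w2.png

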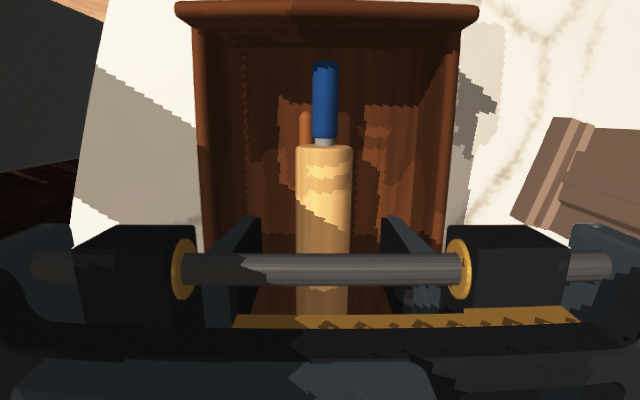

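The fingers straddle the barrel (center col ~323) and the handle tip is at (325,62), so the pin is centred within about 3 mm. The TCP drifted 3 mm in x, so I'll check whether something touches the arm.

>>> step_arm --plan '[0,0,0,0,0,0,0,0,0,0,0,0]'

```text
time_s: 3.18
ee_pos: [523.7, 14.0, 99.7]
ee_rot: [179.8, 0.1, 108.1]
force: [-0.5, -0.0, 0.0]
gripper_width: 61.7
gripper_force: 0.0
```

Run:
```python
from h import *
s=sensors.state(); print({k:np.round(s[k],2) for k in('qpos','qvel','effort','ee_pos','ee_rot','force','torque')})
p=viewer.grab_frame('side'); save(p,'s2')
```

```text
{'qpos': array([ 2.7000e-01,  2.0450e+01,  1.0699e+02,  1.0000e-02,  5.2350e+01,
       -1.7860e+01]), 'qvel': array([ 0.17, -0.06,  0.25,  0.12, -0.12, -0.01]), 'effort': array([  0.  , -38.39, -18.66,   0.05,   0.06,  -0.  ]), 'ee_pos': array([523.67,  14.  ,  99.66]), 'ee_rot': array([1.7980e+02, 6.0000e-02, 1.0813e+02]), 'force': array([-0.54, -0.04,  0.  ]), 'torque': array([-0.07,  0.05, -0.02])}
```

View pics/s2.png

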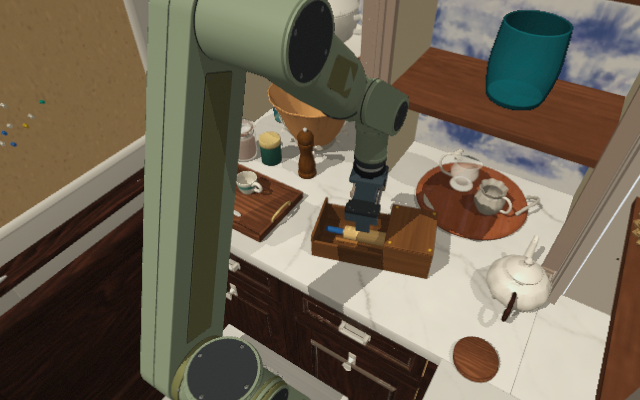

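It was only a transient from the quick stop: the arm has settled and nothing touches it (side view: gripper over the mouth at (362,205), clear of the post). Going down gently, then gripping.

>>> step_arm --plan '[0,-0.1,1.5,0,0,0,0,0,1.5,0,0,0,0,0,1.4,0,0,0,0,0,1,0,0,0,0,0,0.5,0,0,0]'

```text
time_s: 3.65
ee_pos: [521.2, 13.6, 38.5]
ee_rot: [-180.0, -0.0, 108.1]
force: [-0.2, 0.3, 0.0]
gripper_width: 61.8
gripper_force: 0.0
```

>>> step_arm --plan '[0,0,0.3,0,0,0,0,0,0,0,0,0,0,0,0,0,0,0,0,0,0,0,0,0]'

```text
time_s: 3.98
ee_pos: [522.0, 13.6, 36.6]
ee_rot: [179.9, 0.0, 108.1]
force: [0.3, -0.5, 0.7]
gripper_width: 62.0
gripper_force: 0.0
```

>>> step_arm --plan '[0,0,0,0,0,0,0,0,0,0,0,0,0,0,0,0,0,0,0,0,0,0,0,0,0,0,0,0,0,0]' --hand 2.5

```text
time_s: 4.4
ee_pos: [520.7, 13.4, 36.1]
ee_rot: [-179.9, -0.0, 108.1]
force: [-2.1, -1.4, 2.5]
gripper_width: 34.8
gripper_force: 49.9
```

>>> step_arm --plan '[0,0,0,0,0,0,0,0,0,0,0,0,0,0,0,0,0,0,0,0,0,0,0,0,0,0,0,0,0,0]'

```text
time_s: 4.82
ee_pos: [520.7, 13.4, 36.1]
ee_rot: [-179.9, -0.0, 108.1]
force: [-3.6, -1.7, 6.0]
gripper_width: 35.1
gripper_force: 49.9
```

Gripped at 35 mm and 50 N. Now raising the open end to about 17°, turning about the tail.

>>> step_arm --plan '[0,0,-1.2,0,0.06,0,0.06,0,-0.96,0,0.06,0,0.11,0,-0.94,0,0.06,0,0.17,0,-0.92,0,0.06,0,0.22,0,-0.9,0,0.06,0]'

```text
time_s: 5.23
ee_pos: [522.0, 13.6, 85.7]
ee_rot: [179.9, -17.3, 108.2]
force: [-0.7, -0.6, -3.9]
gripper_width: 35.3
gripper_force: 49.9
```

>>> step_arm --plan '[0,0,0,0,0,0,0,0,0,0,0,0]'

```text
time_s: 5.4
ee_pos: [522.0, 12.9, 84.9]
ee_rot: [180.0, -17.1, 108.0]
force: [0.1, -0.2, -3.3]
gripper_width: 35.9
gripper_force: 49.9
```

Run:
```python
from h import *
s=sensors.state(); print(s['ee_pos'],s['ee_rot'],Rm(s['ee_rot']).round(3).tolist(),s['force'],s['torque'],s['gripper_width'])
c=viewer.grab_frame('scene'); d=viewer.grab_frame('wrist')
print(viewer.pinpoint('pin_head',c)[:1],viewer.pinpoint('pin_head',d)[:1])
hd=np.array(s['ee_pos'])+Rm(s['ee_rot'])[:,0]*100; print('predicted head',hd)
for p in(c,d):
    for r in viewer.pinpoint('pin_head',p)[:1]: print(onz(p,r['location'],hd[2]))
a=c['img'][190:310,270:450]; b=d['img']
cv2.imwrite('pics/c3.png',np.vstack([cv2.resize(a,(640,427))[:,:,::-1][:300],b[:300,:,::-1]]))
```

```text
[521.95334794  12.86474224  84.9255385 ] [179.97362452 -17.08264999 108.03754098] [[-0.296, 0.951, -0.091], [0.909, 0.31, 0.279], [0.294, 0.0, -0.956]] [ 0.11246078 -0.20946991 -3.305512  ] [-0.24658347 -0.04526356 -0.04048251] 35.87262445276304
[{'location': [324.3, 214.1], 'score': 0.49}] [{'location': [323.9, 33.7], 'score': 0.68}]
predicted head [492.35541035 103.75515028 114.30062685]
[492.44183902 108.83984222 114.30062685]
[492.62496805 105.3402864  114.30062685]
```

View pics/c3.png

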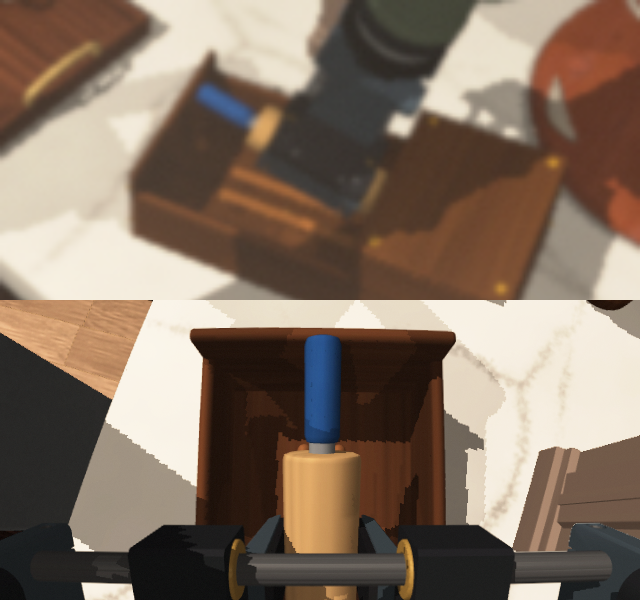

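The pin slants with its head up at about 17° ((323,340) in the lower view), and the tail is still under the hood with about 8 mm to spare below its edge. I'll lower it 4 mm, then draw it out along its own axis.

>>> step_arm --plan '[-0.12,0,0.38,0,0,0,1,0,0,0,0,0,2,0,0,0,0,0,2,0,0,0,0,0,2,0,0,0,0,0]'

```text
time_s: 6.12
ee_pos: [499.8, 78.4, 102.5]
ee_rot: [-180.0, -17.2, 108.1]
force: [0.2, 0.3, -2.1]
gripper_width: 35.2
gripper_force: 49.9
```

>>> step_arm --plan '[2,0,0,0,0,0,2,0,0,0,0,0,2,0,0,0,0,0,1,0,0,0,0,0,0,0,0,0,0,0]'

```text
time_s: 6.53
ee_pos: [478.9, 142.6, 123.8]
ee_rot: [180.0, -17.2, 108.3]
force: [-0.7, -1.3, -3.5]
gripper_width: 35.4
gripper_force: 49.9
```

Run:
```python
from h import *
s=sensors.state(); print(s['ee_pos'],s['ee_rot'],s['force'],s['gripper_width'])
M=Rm(s['ee_rot']); e=np.array(s['ee_pos']); print('pred head, tail',(e+M[:,0]*100).round(),(e-M[:,0]*160).round())
O=np.array([532,-15,0]);ax=np.array([-.309,.951,0]); print('tail boxX',(e-M[:,0]*160-O)@ax)
out=[]
for c in('scene','side'):
    p=viewer.grab_frame(c); out.append(p['img'][120:320,230:490,::-1])
    for n in('pin_head','pin_tail'):
        r=viewer.pinpoint(n,p)[:1]
        z=(e+M[:,0]*(100 if n[-1]=='d' else -160))[2]
        if r: print(c,n,r[0],onz(p,r[0]['location'],z).round())
cv2.imwrite('pics/c4.png',cv2.resize(np.hstack(out),None,fx=1.5,fy=1.5))
```

```text
[478.94279532 142.55540055 123.75931606] [179.95289886 -17.2137648  108.27613568] [-0.68771495 -1.32911381 -3.50148459] 35.386023173612585
pred head, tail [449. 233. 153.] [527.  -3.  76.]
tail boxX 13.407486542983596
scene pin_head {'location': [279.0, 189.9], 'score': 0.76} [447. 236. 153.]
scene pin_tail {'location': [363.7, 238.3], 'score': 0.79} [526.  -5.  76.]
side pin_head {'location': [276.0, 186.9], 'score': 0.63} [451. 231. 153.]
side pin_tail {'location': [372.8, 224.6], 'score': 0.57} [533.  -8.  76.]
```

View pics/c4.png

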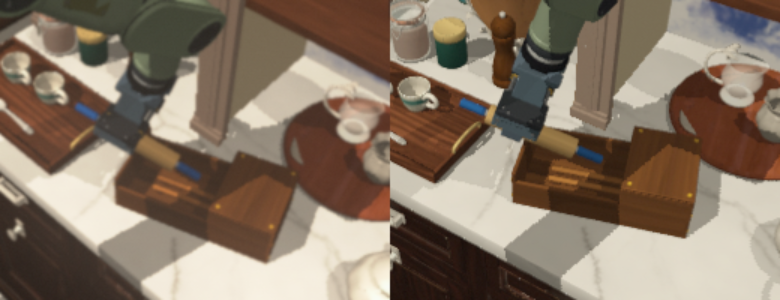

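The tail (about (205,175) left panel, (600,155) right) is clear of the hood, now over the open mouth. Lifting, then leveling.

>>> step_arm --plan '[0.6,0,-1.9,0,0,0,0.9,0,-2.9,0,0,0,0.9,0,-2.9,0,0,0,0.9,0,-2.9,0,0,0,0.9,0,-2.9,0,0,0]'

```text
time_s: 7.25
ee_pos: [479.7, 140.1, 265.5]
ee_rot: [-179.9, -17.2, 108.0]
force: [1.7, -0.2, -3.5]
gripper_width: 35.2
gripper_force: 49.9
```

>>> step_arm --plan '[0.6,0,-1.8,0,-0.06,0,0,0,0,0,-0.06,0,0,0,0,0,-0.06,0,0,0,0,0,-0.06,0,0,0,0,0,-0.06,0]'

```text
time_s: 7.67
ee_pos: [479.8, 140.7, 283.4]
ee_rot: [-180.0, 0.1, 108.0]
force: [0.1, 0.3, -2.8]
gripper_width: 35.2
gripper_force: 49.9
```

>>> step_arm --plan '[0,0,0,0,0,0,0,0,0,0,0,0,0,0,0,0,0,0,0,0,0,0,0,0,0,0,0,0,0,0]'

```text
time_s: 8.08
ee_pos: [479.8, 140.6, 283.2]
ee_rot: [-180.0, -0.0, 108.0]
force: [0.6, 0.2, -3.1]
gripper_width: 35.1
gripper_force: 49.9
```

Run:
```python
from h import *
s=sensors.state(); print(s['ee_pos'],s['ee_rot'],s['force'],s['qvel'].round(2),s['gripper_width'])
M=Rm(s['ee_rot']); e=np.array(s['ee_pos'])
print('pred head, tail',(e+M[:,0]*100).round(),(e-M[:,0]*160).round())
out=[]
Rays={'pin_head':[], 'pin_tail':[]}
for c in('scene','side','wrist'):
    p=viewer.grab_frame(c); out.append(p['img'][:,:,::-1])
    for n in Rays:
        r=viewer.pinpoint(n,p)[:1]
        if r:
            q=e+M[:,0]*(100 if n[-1]=='d' else -160); o,d=ray(p,r[0]['location']); d/=np.linalg.norm(d)
            # height at which the ray is above predicted horizontal range
            t=((q-o)[:2]@d[:2])/(d[:2]@d[:2]); print(c,n,r[0],onz(p,r[0]['location'],q[2]).round(),'z if xy right',(o+d*t)[2].round(1))
cv2.imwrite('pics/c5.png',np.vstack([cv2.resize(out[0][80:320,190:510],(400,300)),cv2.resize(out[2],(400,250))]))
```

```text
[479.82969337 140.63405846 283.2312207 ] [-1.79979909e+02 -3.46176568e-02  1.08025343e+02] [ 0.57054115  0.22820443 -3.10979816] [ 0.29 -0.11  0.05 -0.1  -0.1   0.33] 35.05189497788902
pred head, tail [449. 236. 283.] [529. -12. 283.]
scene pin_head {'location': [275.0, 152.7], 'score': 0.7} [450. 240. 283.] z if xy right 286.6
scene pin_tail {'location': [373.9, 185.5], 'score': 0.59} [530. -16. 283.] z if xy right 280.7
side pin_head {'location': [271.8, 147.6], 'score': 0.91} [446. 227. 283.] z if xy right 277.0
side pin_tail {'location': [381.3, 159.2], 'score': 0.89} [543.  -7. 283.] z if xy right 294.1
wrist pin_head {'location': [321.2, 35.2], 'score': 0.69} [449. 236. 283.] z if xy right 286.5
```

View pics/c5.png

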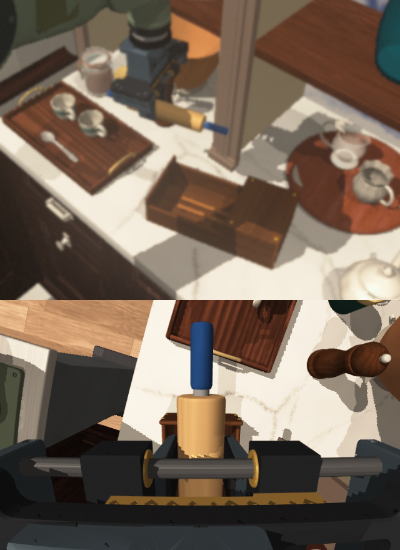

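The pin is held level at z ≈ 283, still. The empty box is below at about (225,205), and the cups and mill stand where they were.

```bash
python3 -c "
from workcell import env; print(env.job_done())"
```

```text
the job is handed in; nothing more can be done
None
```

The rolling pin is out of its box and held level and still, about 16 cm clear above the hood; the tin, mill and cups were left alone, and the job was handed in at about 8 s of the 35 s limit (no verdict was returned).

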